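Pin a tilt sensor into the sprung test cradle

ROBOT

A 6-joint arm with a two-finger parallel gripper is mounted at the origin on the work surface. World frame = base frame: x ahead of the robot, y to its left, z up, the work surface at z = 0. Lengths are in mm, angles in degrees, forces in N, time in s.
With the tool pointing down it reaches from about 350 to 850 mm from the base axis. Payload 8.1 kg.
Tool frame: the origin (TCP) lies between the finger pads; the fingertips stand 22 mm ahead of it and the grasp point (between the pads) lies 3 mm ahead of it (r.nose_length is the z of the fingertips in the tool frame, in mm); z points along the fingers, x is the direction in which the jaws open and shut, and the axes are right-handed (so a half turn about z gives the same grasp; the last joint's range is limited). The gripper opens to 85 mm and grips with 20 to 120 N. Pads are 22 mm wide; open, the fingers measure 114 mm over their backs; the gripper's body (76 mm by 85 mm) begins 54 mm behind the grasp point. The pads swing forward as they close: fully open they stand 13 mm farther back than shut.
Start: joints at [67.987, 7.471, 85.268, -0, 87.261, -4.893], TCP at [176.602, 573.426, 253.292] pointing down, gripper open.
Joint ranges: [-169.43, 169.43], [-51.17, 129.36], [1.28, 143.12], [-76.62, 256.62], [0, 156.53], [-152.29, 152.29]. Speed limits (degrees/s): [136.94, 136.94, 159.86, 180, 180, 180].

INTERFACE

Orientations are given as [roll, pitch, yaw] about the fixed x, y, z axes, in that order (R = Rz(yaw) Ry(pitch) Rx(roll)).
In Python, from bench import r gives the robot as it stands.
- The arm moves only by the shell command python3 -m jog 'ROWS' [FORCE]. ROWS is JSON, a list of rows, each a list of 5 numbers: the shift along the tool's x, y, z in m, then the turn about the tool's z in degrees, then the opening in per cent of the stroke, from 0 (shut) to 100 (fully open). A call has 1 to 8 rows; each row is the pose to reach, as a shift and turn from the pose measured when the call began, along the tool's axes at that moment; what a row does not reach only later rows make up. A row lasts 1/10 s, in which the tool goes at most 50 mm and 8.59 degrees, less where a joint would pass 70% of its speed; a pose out of reach is approached as far as the arm can. A call with a gripper value outside its range is refused whole. The fingers move at their own pace and stop on an object; FORCE is the grip in N (left out, the last holds). Time passes only in rows, so rows that repeat a pose let the fingers close. It gives the time, the measured TCP pose, the force and the opening at its end, in the units of the state.
- r.sense(): the state, without advancing time (a new reading comes with each control period).
- r.snapshot(name): name is "scene" or "side" or "wrist"; returns a dict with "image" (384x512x3 uint8, red, green, blue), "K" (3x3 intrinsics, pixels), "T" (4x4, takes a point from camera to world coordinates); the wrist camera has in their place "tool_from_camera" (4x4, takes a point from camera to tool coordinates, whose origin is the TCP and whose axes are the tool frame's). Camera axes: x right, y down, z forward; pixel columns grow to the right and rows downward; lengths in mm; the calibration is good to about 2 mm. The wrist camera is an equidistant fisheye: a pixel r from the principal point sees the ray r / f radians off the axis. A picture is of the moment at which its call begins: read the wrist's pose just before it. There is no depth.
- r.hand_in(): hands the job in, once; it reports no verdict.
Trained networks look in a picture, given as the dict that the camera call returned (one of the last four; its "shot" number tells which), for a name from the list of things; names that differ only in an ending like _2 or _b are one class to them, and where a whole thing is asked for, a point or a joint stands for the part that bears it (a point fixed in the world has none). Each returns a list of dicts, best first, with "conf" (0 to 1); they miss things now and then, are a little off and sometimes report something else, mostly with a low value. They report only what shows in the picture. A call takes as long as a camera call. They do not tell look-alikes from the thing itself.
- r.search_frame(picture, label): "bbox" ([left, top, right, bottom] in pixels, round what is visible of it).
- r.pinpoint(picture, label): "uv" ([column, row] in pixels: a listed point, or the origin of a listed thing).
The state is a dict: "time": time; "joint_pos": joint angles; "qd": joint speeds; "joint_efforts": joint torques, N m; "tool_pos": TCP position; "tcp_rot": TCP orientation; "ft_force": force on the tool from outside, world axes, zero at the start; "wrist_torque": the same for the moment, N m; "finger_gap": finger opening in mm.
Only numpy, scipy, OpenCV 4.12 (cv2) and the standard library are available. Lean on these libraries where they do the work, as an engineer would, in place of code of your own. Each camera call takes 0.05 s, during which the arm holds its last target. There are 200 camera calls.

TASK

Take the long pivot pin from the orange tray and thread it down through all three lugs of the test cradle, upper, middle and lower, until its collar sits flat on the upper lug; then let go of it. The lugs have drifted sideways out of line, so feel for each hole in turn and bring them into line with the pin, but never force it: pressing hard on the cradle ruins the sensor. Leave the short pin and the other things where they are.

Things in the scene. Friction and masses are not known exactly. Their poses are not given: they have to be found in the camera images.
- long_pin_head (a point): Long steel pivot pin, loose, upright in a well of the orange tray: shank 10 mm diameter, 85 mm long, last 6 mm tapering to a 7 mm flat tip; above it a collar 26 mm diameter, 5 mm thick; on top a round head 20 mm diameter, 50 mm tall, to hold it by. 140 mm overall, 0.12 to 0.19 kg. This point: middle of the head, 30 mm above the collar's underside, 115 mm above the tip; z from tip to head.
- long_pin_tip (a point): Centre of the long pin's flat tip, the lowest point of its axis.
- long_pin: The long pin as a whole; its origin is the centre of its tip. Its head stands 40 mm higher than the short pin's.
- short_pin_head (a point): Short pin (not wanted), loose, standing in the other well of the tray 90 mm away: like the long pin, but its shank is only 45 mm long (100 mm overall). This point is the middle of its 50 mm head.
- tray: Orange plastic sensor tray insert, fixed: a block 70 (x) by 150 (y) by 35 (z) mm with two round wells 11 mm wide and 25 mm deep at y = -45 and +45 mm, one pin in each. Origin at the centre of its underside.
- cradle: Sprung test cradle: fixed foot 130 by 120 mm, 12 mm thick; an aluminium upright (94 mm wide, top 124 mm above the table, 50 to 62 mm from the hole line on the -x side) carries three level lugs one above another, each 8 mm thick, 40 (x) by 60 (y) mm, with a round hole 12 mm across at its middle. Origin on the table under the hole line; y is the way the lugs slide.
- eye_line (a point): Upper lug: where its hole's mouth would be, in its top face (120 mm above the table), if the lug stood centred. Axes as the cradle's, z up. In truth each lug is off centre along y, either way, by up to 9 mm, each by its own unknown amount; along x the holes are true. With the pin fully home its collar rests on this lug and its tip is 85 mm below this point.
- eye_mid (a point): Middle lug (grey, on the tilt sensor's zinc housing): its nominal hole mouth, 35 mm below the upper one. Each lug sits on a cross slide: about 1.5 N moves it along y (13 mm each way from centre) and it stays where left, so a pin that is through one lug can carry it sideways while the next hole is sought.
- eye_low (a point): Lower lug: its nominal hole mouth, 70 mm below the upper one; below the lug 30 mm are free above the foot.
- bed (a joint): How far the upright with all three lugs has sunk on its spring (m): 0 at rest, starts to sink at about 2 N, 1 mm for each further 1.5 N, stop at 12 mm. A pin that presses on the cradle with more than 25 N damages the sensor.
- disc_center (a point): White ceramic disc, 44 mm diameter, 8 mm thick, lying loose on the table; a bystander. The point is its centre.
- housing: Loose open-topped zinc housing, 50 by 50 by 30 mm, a bystander. Origin at the centre of its underside.
- sensor: Loose finished tilt sensor, grey box 50 by 36 by 22 mm, a bystander. Origin at the centre of its underside.
- weight: Loose brass cylinder 40 mm diameter, 45 mm tall, a bystander. Origin at the centre of its underside.
Not all that is in view belongs to the job. What is shaped like the long_pin but blue, green or yellow is not meant.

How it is judged:
By the outcome, as a careful person would: the job done as asked, in the order asked, and still so for the second after the job is handed in, with the robot touching nothing.
It also fails if it takes over 58 s, if anything falls off the work surface, if the arm or the gripper's body presses on something with over 40 N, if the wrist force passes 120 N, or if a joint passes its speed limit or range.

## Working session

There is one attempt and no reset: what is moved stays moved. The work goes in short steps, Python scripts to look and compute and a shell command to move; the robot and the scene stay as the last step left them, time stands still between calls to the robot, and variables do not carry over. Pictures are saved under pics/ and viewed, about 8 in all and at most 12, crops included, and the job is handed in when it is done.

```bash
ls; mkdir -p pics; cat > h.py <<'E'
import numpy as np, cv2, json
from bench import r
from scipy.spatial.transform import Rotation as R
def ray(p,uv,s=None):
    K=p["K"]; x=(uv[0]-K[0][2])/K[0][0]; y=(uv[1]-K[1][2])/K[1][1]
    if "T" in p: T=np.array(p["T"]); d=np.array([x,y,1.])
    else:
        th=np.hypot(x,y); d=np.array([np.sin(th)*x/th,np.sin(th)*y/th,np.cos(th)]) if th>1e-9 else np.array([0,0,1.])
        W=np.eye(4);W[:3,:3]=R.from_euler('xyz',s["tcp_rot"],degrees=True).as_matrix();W[:3,3]=s["tool_pos"]
        T=W@np.array(p["tool_from_camera"])
    d=T[:3,:3]@d; return T[:3,3],d/np.linalg.norm(d)
def atz(p,uv,z,s=None):
    o,d=ray(p,uv,s); return o+d*(z-o[2])/d[2]
def tri(rs):
    A=np.zeros((3,3));b=np.zeros(3)
    for o,d in rs: P=np.eye(3)-np.outer(d,d);A+=P;b+=P@o
    x=np.linalg.solve(A,b); return x,[round(float(np.linalg.norm((np.eye(3)-np.outer(d,d))@(x-o))),1) for o,d in rs]
def save(p,n,box=None,sc=1):
    im=p["image"][:,:,::-1]
    if box: im=im[box[1]:box[3],box[0]:box[2]]
    cv2.imwrite("pics/"+n,cv2.resize(im,None,fx=sc,fy=sc,interpolation=cv2.INTER_CUBIC))
E
python3 - <<'E'
from h import *
s=r.sense();print(s["tool_pos"],s["tcp_rot"],s["finger_gap"],s["ft_force"])
P={c:r.snapshot(c) for c in("scene","side","wrist")}
im=np.vstack([np.hstack([P["scene"]["image"],P["side"]["image"]])])
cv2.imwrite("pics/a.png",cv2.resize(im[:,:,::-1],(800,300),interpolation=cv2.INTER_AREA))
save(P["scene"],"s.png",None,1.5); save(P["side"],"d.png",None,1.5)
for c in P: print(c,np.round(P[c]["K"],1).tolist())
for l in["long_pin_head","long_pin_tip","short_pin_head","tray","cradle","eye_line","eye_mid","eye_low"]:
    rs=[]
    for c in P:
        q=r.pinpoint(P[c],l); print(l,c,[(np.round(a["uv"],1).tolist(),round(a["conf"],2)) for a in q[:3]])
        if q and q[0]["conf"]>.4: rs.append(ray(P[c],q[0]["uv"],s))
    if len(rs)>1:
        x,e=tri(rs);print("   ",x.round(1),e)
E
```

```text
pics
[176.41875755 572.92179706 252.22005513] [-1.79989653e+02  1.09442039e-01  7.28752638e+01] 85.343398064968 [ 0.22853974  0.15198268 -0.29303785]
scene [[457.5, 0.0, 261.5], [0.0, 457.5, 192.2], [0.0, 0.0, 1.0]]
side [[457.7, 0.0, 251.4], [0.0, 457.7, 195.3], [0.0, 0.0, 1.0]]
wrist [[297.3, 0.0, 258.8], [0.0, 297.3, 193.4], [0.0, 0.0, 1.0]]
long_pin_head scene [([209.9, 170.6], 0.66), ([196.7, 163.7], 0.55), ([234.7, 151.2], 0.47)]
long_pin_head side [([269.1, 232.7], 0.7), ([291.5, 239.7], 0.69), ([326.9, 236.0], 0.59)]
long_pin_head wrist []
    [ 535.9 -174.1  100.6] [58.1, 58.1]
long_pin_tip scene [([254.5, 182.1], 0.7), ([199.4, 188.6], 0.67), ([228.7, 185.2], 0.62)]
long_pin_tip side [([305.8, 251.0], 0.71), ([250.3, 275.9], 0.69), ([325.4, 264.1], 0.62)]
long_pin_tip wrist [([25.0, 360.4], 0.55), ([16.3, 333.0], 0.4)]
    [ 490.3 -177.1   34.4] [67.2, 75.8, 16.3]
short_pin_head scene [([246.2, 177.3], 0.46)]
short_pin_head side [([267.0, 231.0], 0.62), ([210.2, 194.2], 0.6)]
short_pin_head wrist []
    [ 499.4 -119.1   84.6] [2.1, 2.1]
tray scene [([238.5, 192.8], 0.86)]
tray side [([273.5, 255.2], 0.84)]
tray wrist [([33.2, 365.0], 0.73)]
    [ 499.4 -154.6    9.9] [6.0, 5.8, 8.4]
cradle scene [([293.2, 241.2], 0.97)]
cradle side [([211.1, 193.4], 0.68)]
cradle wrist [([127.6, 374.9], 0.96)]
    [551.1 152.2  -5.1] [10.2, 10.4, 6.0]
eye_line scene [([298.6, 204.5], 0.83), ([240.0, 194.9], 0.23)]
eye_line side [([213.2, 166.9], 0.58)]
eye_line wrist []
    [546.8 146.2 125.3] [3.4, 3.4]
eye_mid scene [([298.7, 218.2], 0.9)]
eye_mid side [([211.5, 174.6], 0.76)]
eye_mid wrist []
    [550.7 157.1  81.3] [0.2, 0.2]
eye_low scene [([299.4, 223.8], 0.8)]
eye_low side [([215.6, 180.7], 0.88)]
eye_low wrist []
    [551.9 152.9  57.1] [7.9, 7.9]
```

View pics/s.png

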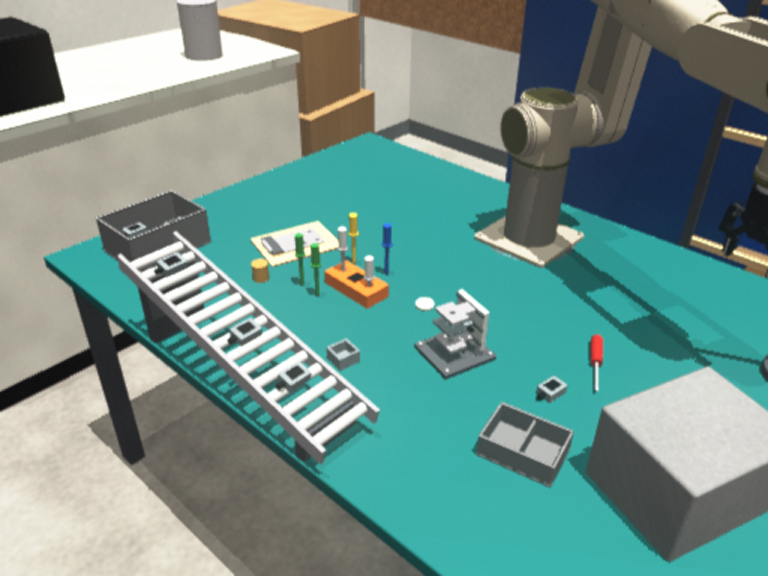

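View pics/d.png

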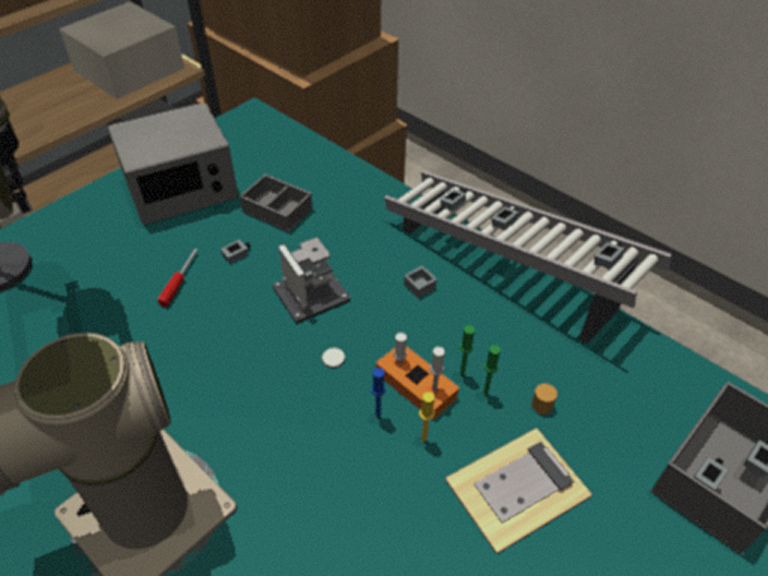

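Scene: long steel pin's head is at about (228,156) (view /1.5), the short one at (246,176). Blue, yellow and two green look-alikes stand around the tray. Side: long (292,237), short (267,228). The cradle's upright sits on the robot side, with its lugs facing away.

```bash
python3 - <<'E'
from h import *
P={c:r.snapshot(c) for c in("scene","side")}
def t(n,a,b):
    x,e=tri([ray(P["scene"],a),ray(P["side"],b)]);print(n,x.round(1),e)
q=lambda c,l:[(np.round(a["uv"],1).tolist(),round(a["conf"],2)) for a in r.pinpoint(P[c],l)]
for c in P: print(c,"head",q(c,"long_pin_head"))
d=1.5
t("long",(343/d,235/d),(438/d,355/d)); t("short",(369/d,264/d),(400.5/d,341/d))
t("blue",(387.5/d,235/d),(378.5/d,376/d)); t("yellow",(353/d,225/d),(428/d,405/d))
t("green1",(299/d,245/d),(468/d,338/d));t("green2",(316/d,255/d),(493/d,359/d))
t("green1'",(299/d,245/d),(493/d,359/d));t("green2'",(316/d,255/d),(468/d,338/d))
s=r.sense();M=R.from_euler('xyz',s["tcp_rot"],degrees=True).as_matrix()
print(M.round(3).tolist()); g=np.array([525,-60,330]);print((M.T@(g-s["tool_pos"])).round(0))
w=r.snapshot("wrist");print(np.round(w["tool_from_camera"],2).tolist())
E
```

```text
scene head [([299.7, 216.1], 0.73), ([195.5, 165.0], 0.71), ([229.2, 157.6], 0.66), ([234.4, 151.3], 0.66), ([261.4, 156.9], 0.57), ([210.6, 169.9], 0.55)]
side head [([312.4, 226.1], 0.75), ([293.4, 240.5], 0.61), ([285.6, 273.3], 0.61), ([252.1, 253.8], 0.47), ([155.2, 171.3], 0.21)]
long [ 500.5 -203.9  133.6] [2.7, 2.7]
short [ 503.8 -115.2   93.7] [1.8, 1.8]
blue [ 405.7 -149.5  115.7] [2.5, 2.5]
yellow [ 421.9 -249.7  111. ] [2.1, 2.1]
green1 [ 586.5 -229.9  129.1] [17.9, 17.9]
green2 [ 570.7 -252.4   93.9] [23.0, 23.0]
green1' [ 576.2 -272.5  110.7] [1.4, 1.4]
green2' [ 581.4 -209.9  112.4] [2.8, 2.8]
[[0.294, 0.956, -0.0], [0.956, -0.294, -0.0], [-0.0, -0.0, -1.0]]
[-503.  519.  -77.]
[[1.0, 0.0, 0.0, -0.04], [-0.0, 0.94, 0.33, -84.08], [-0.0, -0.33, 0.94, -121.63], [0.0, 0.0, 0.0, 1.0]]
```

```bash
python3 -m jog '[[-0.28,0.529,-0.048,68,60],[-0.28,0.529,-0.048,68,60],[-0.28,0.529,-0.048,68,60],[-0.28,0.529,-0.048,68,60],[-0.28,0.529,-0.048,68,60],[-0.28,0.529,-0.048,68,60],[-0.28,0.529,-0.048,68,60],[-0.28,0.529,-0.048,68,60]]' 40
cat >> h.py <<'E'
def go(g,yaw):
    s=r.sense();M=R.from_euler('xyz',s["tcp_rot"],degrees=True).as_matrix()
    t=(s["tcp_rot"][2]-yaw+180)%360-180
    print("t",s["time"],"pos",np.round(s["tool_pos"],1),"rpy",np.round(s["tcp_rot"],2),"F",np.round(s["ft_force"],1),"M",np.round(s["wrist_torque"],2),"gap",round(s["finger_gap"],1),"| shift",(M.T@(np.array(g)-s["tool_pos"])).round(1),"turn",round(t,1))
E
python3 -c "
from h import *
go([600,150,300],-90)"
```

```text
time: 2.4
tool_pos: [459.7, 289.8, 285.7]
tcp_rot: [-180.0, -0.0, 4.5]
ft_force: [1.0, 1.3, 0.1]
finger_gap: 51.7
t 2.4 pos [459.7 289.8 285.7] rpy [-1.7998e+02 -4.0000e-02  4.5300e+00] F [1.  1.3 0.1] M [-0.02 -0.04 -0.03] gap 51.7 | shift [128.9 150.4 -14.2] turn 94.5
```

```bash
python3 -m jog '[[0.129,0.150,-0.014,68,60],[0.129,0.150,-0.014,68,60],[0.129,0.150,-0.014,68,60],[0.129,0.150,-0.014,68,60],[0.129,0.150,-0.014,68,60],[0.129,0.150,-0.014,68,60],[0.129,0.150,-0.014,68,60],[0.129,0.150,-0.014,68,60]]'
python3 -m jog '[[0,0,0,8,60],[0,0,0,16,60],[0,0,0,26.5,60],[0,0,0,26.5,60],[0,0,0,26.5,60]]'
python3 - <<'E'
from h import *
go([600,150,300],-90); s=r.sense(); w=r.snapshot("wrist"); save(w,"w1.png",None,1.5); np.savez("w1.npz",pos=s["tool_pos"],rot=s["tcp_rot"],img=w["image"])
for l,z in[("cradle",0),("eye_line",120),("eye_mid",85),("eye_low",50)]:
    q=r.pinpoint(w,l); print(l,[(np.round(a["uv"],1).tolist(),round(a["conf"],2),atz(w,a["uv"],z,s).round(1).tolist()) for a in q[:2]])
E
```

```text
time: 3.2
tool_pos: [600.2, 150.2, 299.6]
tcp_rot: [-180.0, 0.0, -63.8]
ft_force: [0.0, 0.3, 0.8]
finger_gap: 51.2
time: 3.7
tool_pos: [600.2, 150.2, 299.6]
tcp_rot: [-180.0, 0.0, -90.4]
ft_force: [-0.1, 0.2, 0.2]
finger_gap: 51.5
t 3.7 pos [600.2 150.2 299.6] rpy [-1.7998e+02  2.0000e-02 -9.0370e+01] F [-0.1  0.2  0.2] M [-0.05 -0.05  0.02] gap 51.5 | shift [ 0.2  0.2 -0.4] turn -0.4
cradle [([256.5, 189.5], 0.71, [545.8, 153.6, 0.0])]
eye_line [([258.1, 224.5], 0.86, [544.3, 150.9, 120.0])]
eye_mid [([255.3, 212.8], 0.93, [543.8, 154.4, 85.0]), ([498.6, 243.6], 0.42, [476.8, -256.8, 85.0])]
eye_low [([255.9, 196.9], 0.98, [552.0, 154.0, 50.0]), ([260.1, 189.7], 0.31, [562.0, 148.4, 50.0])]
```

View pics/w1.png

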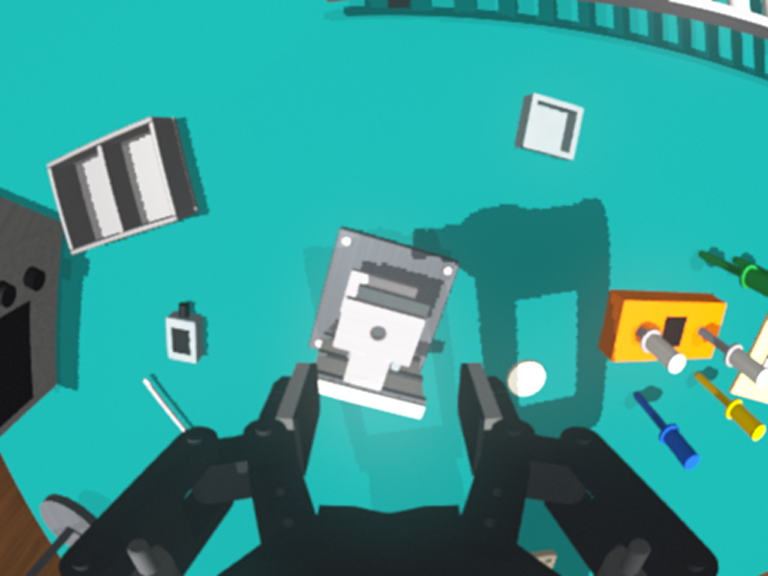

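Foot's front edge runs (342,227)→(457,262), so the cradle is yawed about -17°. The upper hole is at (378,333), view /1.5; middle (dark) and lower lugs show in front. I'll enlarge it.

```bash
python3 - <<'E'
from h import *
w=r.snapshot("wrist"); save(w,"w2.png",[195,140,315,285],4.1)
E
```

```text
(no output)
```

View pics/w2.png

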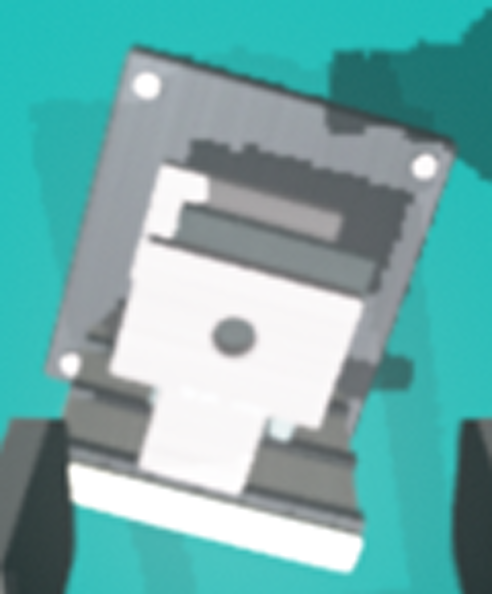

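```bash
python3 - <<'E'
from h import *
s=r.sense(); w=r.snapshot("wrist")
f=lambda u,v,z: atz(w,(195+(u+.5)/4.1-.5,140+(v+.5)/4.1-.5),z,s)[:2]
pts=dict(footL=(133,50,12),footR=(455,150,12),footBL=(48,375,12),uFL=(152,240,120),uFR=(362,302,120),uBL=(112,372,120),uBR=(322,428,120),hole=(234,336,120),hole_b=(234,336,119),mFL=(183,205,85),mFR=(379,265,85),lFL=(165,165,50),lFR=(343,215,50),upL=(72,465,124),upR=(362,525,124),upBL=(72,500,124),upBR=(352,573,124))
W={k:f(*v) for k,v in pts.items()}
for a,b in[("footL","footR"),("uFL","uFR"),("uBL","uBR"),("mFL","mFR"),("lFL","lFR"),("upBL","upBR"),("upL","upR")]:
    d=W[a]-W[b];print(a,b,round(np.hypot(*d),1),"yaw",round(np.degrees(np.arctan2(-d[0],d[1])),1))
yaw=np.radians(-17); ex=np.array([np.cos(yaw),np.sin(yaw)]);ey=np.array([-np.sin(yaw),np.cos(yaw)])
for k in W: print(k,W[k].round(1),"cr x,y",round((W[k]-W["hole"])@ex,1),round((W[k]-W["hole"])@ey,1))
E
```

```text
footL footR 117.5 yaw -17.8
uFL uFR 58.6 yaw -17.8
uBL uBR 60.8 yaw -16.8
mFL mFR 60.7 yaw -18.2
lFL lFR 59.4 yaw -16.7
upBL upBR 85.3 yaw -17.5
upL upR 85.3 yaw -13.7
footL [605.6 194.4] cr x,y 44.5 51.7
footR [569.6  82.6] cr x,y 42.8 -65.7
footBL [482.2 231.6] cr x,y -84.3 51.2
uFL [575.7 179.3] cr x,y 20.3 28.5
uFR [557.7 123.5] cr x,y 19.5 -30.1
uBL [536.9 191.9] cr x,y -20.4 29.2
uBR [519.3 133.6] cr x,y -20.3 -31.6
hole [547.9 158. ] cr x,y 0.0 0.0
hole_b [547.4 158. ] cr x,y -0.4 -0.1
mFL [573.8 173.3] cr x,y 20.3 22.2
mFR [554.8 115.7] cr x,y 19.0 -38.4
lFL [575.6 181.2] cr x,y 19.7 30.3
lFR [558.6 124.3] cr x,y 20.1 -29.1
upL [509.2 204.5] cr x,y -50.6 33.1
upR [488.9 121.6] cr x,y -45.8 -52.0
upBL [497.3 205.4] cr x,y -62.2 30.5
upBR [471.7 124. ] cr x,y -62.9 -54.7
```

```bash
python3 -m jog '[[0.349,0.088,0.02,17,60],[0.349,0.088,0.02,17,60],[0.349,0.088,0.02,17,60],[0.349,0.088,0.02,17,60],[0.349,0.088,0.02,17,60],[0.349,0.088,0.02,17,60],[0.349,0.088,0.02,17,60],[0.349,0.088,0.02,17,60]]'
python3 -m jog '[[0,0,0,0,60],[0,0,0,0,60]]' >/dev/null
python3 - <<'E'
from h import *
go([510,-198,280],-107.5); s=r.sense(); w=r.snapshot("wrist"); save(w,"w3.png",[80,60,440,330],2.2)
for l,z in[("long_pin_head",125),("short_pin_head",85)]:
    q=r.pinpoint(w,l); print(l,[(np.round(a["uv"],1).tolist(),round(a["conf"],2),atz(w,a["uv"],z,s).round(1).tolist()) for a in q[:6]])
E
```

```text
time: 4.85
tool_pos: [508.5, -202.8, 279.1]
tcp_rot: [180.0, -0.1, -107.6]
ft_force: [0.2, -0.2, 0.1]
finger_gap: 51.1
t 5.05 pos [ 508.6 -202.6  279.2] rpy [ 1.7999e+02 -5.0000e-02 -1.0760e+02] F [-0.1  0.4 -0.3] M [-0.   -0.03 -0.  ] gap 51.4 | shift [-4.8  0.  -0.9] turn -0.1
long_pin_head [([245.3, 108.6], 0.96, [580.7, -212.7, 125.0]), ([324.8, 241.5], 0.94, [425.4, -250.6, 125.0]), ([247.5, 279.6], 0.92, [404.3, -156.7, 125.0]), ([266.8, 189.4], 0.88, [500.1, -208.4, 125.0]), ([306.4, 94.4], 0.62, [577.1, -270.3, 125.0])]
short_pin_head [([190.2, 201.8], 0.77, [499.4, -116.9, 85.0])]
```

View pics/w3.png

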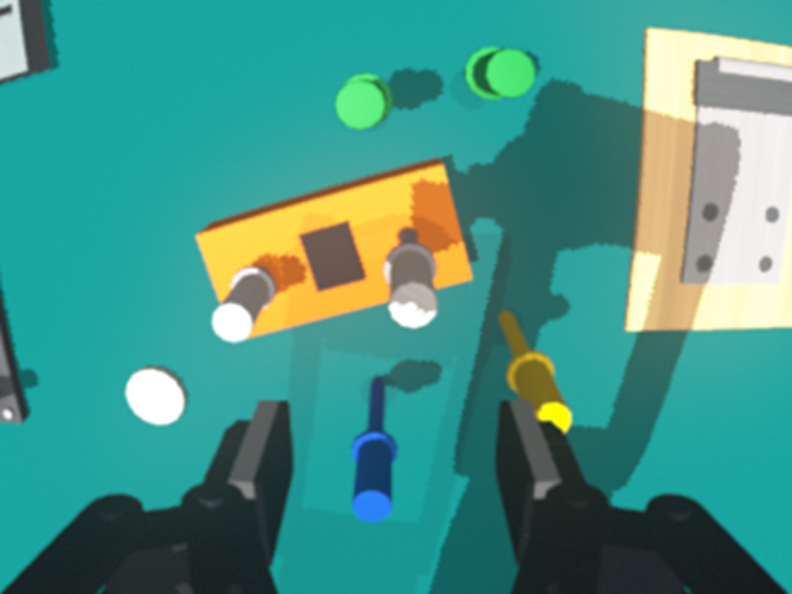

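Long steel pin head top at (413,306) of the crop, its shank entering the well at (407,237); short at (232,322), and the coloured pins clear of the jaws.

```bash
python3 - <<'E'
from h import *
s=r.sense(); w=r.snapshot("wrist")
f=lambda u,v,z: atz(w,(80+(u+.5)/2.2-.5,60+(v+.5)/2.2-.5),z,s).round(1)
print("top",f(413,306,150),"collar",f(410,265,100),"well",f(407,237,35), "tray corners",[f(*p,35)[:2] for p in((196,234),(441,163),(473,281),(250,338))])
g=f(413,306,150); go([g[0],g[1],128],-107.6)
E
```

```text
top [ 500. -207.  150.] collar [ 502.6 -207.7  100. ] well [ 500.3 -206.9   35. ] tray corners [array([540.3, -88.6]), array([ 535.7, -237.8]), array([ 463.1, -236.3]), array([468.5, -96. ])]
t 5.25 pos [ 509.1 -201.4  279.3] rpy [-1.7999e+02 -6.0000e-02 -1.0744e+02] F [ 0.5 -0.3  0.7] M [ 0.05 -0.03  0.01] gap 51.1 | shift [  7.9   7.  151.3] turn 0.2
```

```bash
python3 -m jog '[[0.0073,0.0068,0.04,0,60],[0.0073,0.0068,0.08,0,60],[0.0073,0.0068,0.11,0,60],[0.0073,0.0068,0.13,0,60],[0.0073,0.0068,0.142,0,60],[0.0073,0.0068,0.149,0,60],[0.0073,0.0068,0.149,0,60]]'
python3 -m jog '[[0,0,0,0,20],[0,0,0,0,10],[0,0,0,0,10],[0,0,0,0,10],[0,0,0,0,10],[0,0,0,0,10]]' 80
python3 -c "
from h import *
go([500,-207,130],-107.6)
w=r.snapshot('wrist'); save(w,'w4.png',[130,60,390,320],2.2)"
```

```text
time: 5.95
tool_pos: [500.5, -206.0, 130.1]
tcp_rot: [180.0, -0.0, -107.4]
ft_force: [-0.2, -0.2, 0.4]
finger_gap: 51.2
time: 6.55
tool_pos: [501.3, -206.8, 131.6]
tcp_rot: [-179.9, -0.1, -107.4]
ft_force: [-1.7, -1.2, 4.9]
finger_gap: 18.6
t 6.55 pos [ 501.3 -206.8  131.6] rpy [-1.7987e+02 -1.0000e-01 -1.0741e+02] F [-1.7 -1.2  4.9] M [-0.43  0.23 -0.01] gap 18.6 | shift [0.6 1.2 1.6] turn 0.2
```

View pics/w4.png

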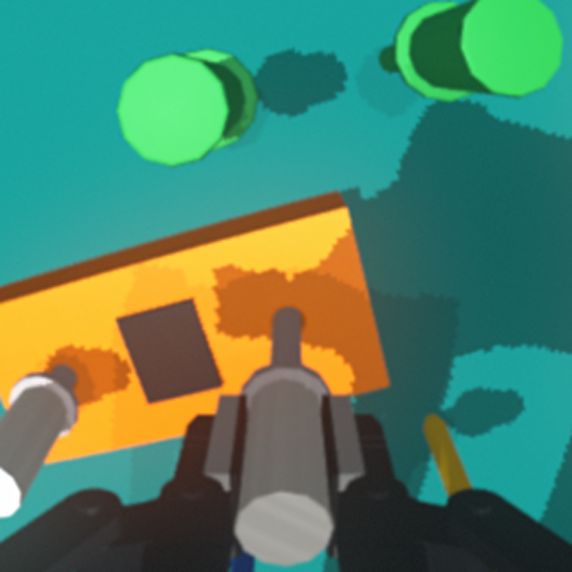

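Long pin is held between the pads, head top at (284,527), shank in its well at (287,320). Lift it.

```bash
python3 -m jog '[[0,0,-0.01,0,10],[0,0,-0.03,0,10],[0,0,-0.06,0,10],[0,0,-0.09,0,10],[0,0,-0.12,0,10],[0,0,-0.145,0,10],[0,0,-0.145,0,10],[0,0,-0.145,0,10]]'
python3 - <<'E'
from h import *
go([535,110,275],-107.6); w=r.snapshot("wrist"); np.savez("w5.npz",img=w["image"]); save(w,"w5.png",[130,60,390,320],2.2)
s=r.sense()
print([(l,[(np.round(a["uv"],1).tolist(),round(a["conf"],2)) for a in r.pinpoint(w,l)[:4]]) for l in("long_pin_tip","long_pin_head")])
E
```

```text
time: 7.4
tool_pos: [501.2, -206.4, 276.8]
tcp_rot: [-179.8, -0.1, -107.4]
ft_force: [0.5, -0.6, -2.1]
finger_gap: 18.2
t 7.4 pos [ 501.2 -206.4  276.8] rpy [-1.7982e+02 -9.0000e-02 -1.0741e+02] F [ 0.5 -0.6 -2.1] M [0.02 0.03 0.  ] gap 18.2 | shift [-312.    62.4    1.2] turn 0.2
[('long_pin_tip', [([259.4, 194.9], 0.89), ([3.0, 254.1], 0.73), ([305.5, 200.5], 0.58)]), ('long_pin_head', [([303.7, 88.8], 0.92), ([320.8, 239.9], 0.86), ([255.6, 268.3], 0.76), ([238.9, 99.6], 0.71)])]
```

View pics/w5.png

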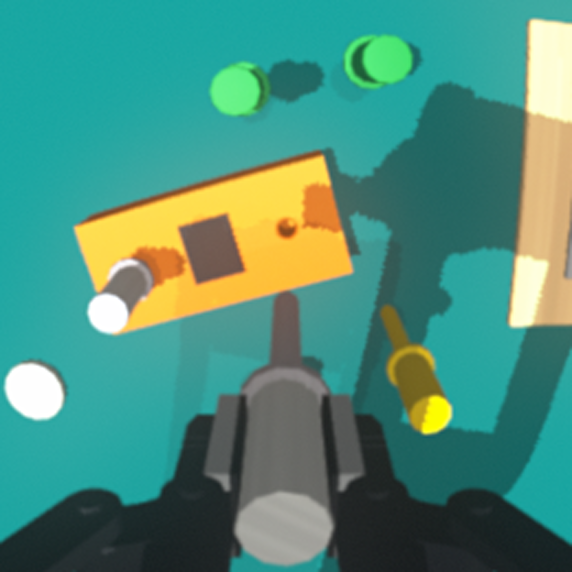

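```bash
python3 - <<'E'
from h import *
s=r.sense(); w=r.snapshot("wrist"); M=R.from_euler('xyz',s["tcp_rot"],degrees=True).as_matrix()
T=np.array(w["tool_from_camera"])
ss=dict(tcp_rot=[0,0,0],tool_pos=[0,0,0])
for z,uv in((118,(259.4,194.9)),(120,(259.4,194.9)),(120,(260.5,194)),(-15,(130+284/2.2,60+527/2.2)),(-20,(130+284/2.2,60+527/2.2))): print(z,uv,atz(w,uv,z,ss).round(1))
go([547.9,158,275],-107.6)
E
```

```text
118 (259.4, 194.9) [  0.7  -0.7 118. ]
120 (259.4, 194.9) [  0.7  -0.  120. ]
120 (260.5, 194) [  1.6  -0.9 120. ]
-15 (259.0909090909091, 299.5454545454545) [  0.3   3.  -15. ]
-20 (259.0909090909091, 299.5454545454545) [  0.3  -1.1 -20. ]
t 7.6 pos [ 500.3 -206.   274.6] rpy [ 1.7994e+02 -6.0000e-02 -1.0741e+02] F [-0.2  0.7 -0.7] M [ 0.01 -0.    0.02] gap 18.6 | shift [-361.6   63.5   -0.7] turn 0.2
```

```bash
python3 -m jog '[[-0.03,0.005,0,0,10],[-0.075,0.013,0,0,10],[-0.123,0.022,0,0,10],[-0.171,0.031,0,0,10],[-0.219,0.039,0,0,10],[-0.267,0.047,0,0,10],[-0.31,0.055,0,0,10],[-0.34,0.06,0,0,10]]'
python3 -m jog '[[-0.015,0.0027,0,0,10],[-0.021,0.004,0.004,0,10],[-0.021,0.004,0.008,0,10],[-0.021,0.004,0.008,0,10]]'
python3 - <<'E'
from h import *
go([547.9,159,268],-107.6); w=r.snapshot("wrist"); save(w,"w6.png",[160,80,360,280],3)
E
```

```text
time: 8.4
tool_pos: [544.0, 139.3, 272.9]
tcp_rot: [179.8, -0.1, -107.3]
ft_force: [0.4, -0.8, -1.6]
finger_gap: 18.5
time: 8.8
tool_pos: [545.7, 159.5, 263.2]
tcp_rot: [179.7, -0.2, -107.3]
ft_force: [-0.5, -0.1, -1.8]
finger_gap: 18.3
t 8.8 pos [545.7 159.5 263.2] rpy [ 179.7    -0.18 -107.34] F [-0.5 -0.1 -1.8] M [-0.01  0.   -0.01] gap 18.3 | shift [-0.2 -2.2 -4.8] turn 0.3
```

View pics/w6.png

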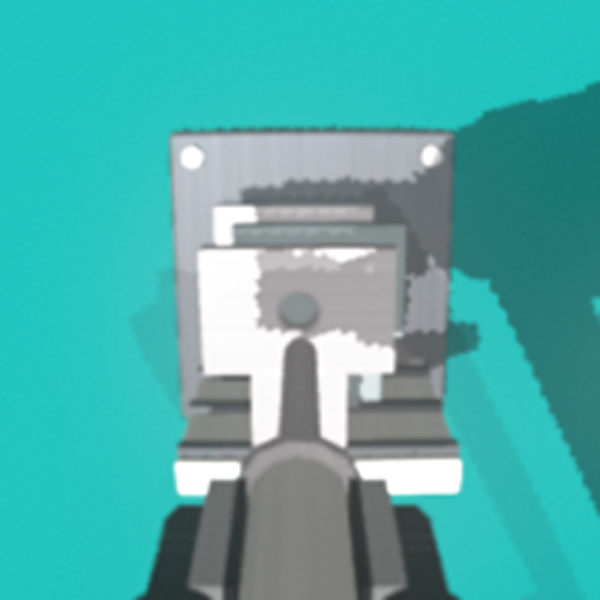

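Hole at (299,309), tip at (301,340) and still above it; lug edges lie parallel to the jaw axis.

```bash
python3 - <<'E'
from h import *
Z=[];s=r.sense();w=r.snapshot("wrist");Z.append(s["tool_pos"][2]);
for i in range(3): Z.append(r.sense()["tool_pos"][2]);r.snapshot("wrist")
z0=np.mean(Z);print(np.round(Z,1))
ss=dict(tcp_rot=[0,0,0],tool_pos=[0,0,0])
f=lambda u,v,zw: atz(w,(160+(u+.5)/3-.5,80+(v+.5)/3-.5),z0-zw,ss).round(1)
for n,p in dict(hole=(299,309,119.5),tip=(301,340,z0-120),tipedge=(301,335,z0-120),uFL=(197,247,120),uFR=(395,247,120),mFL=(234,226,85),mFR=(407,226,85),lFL=(213,207,50),lFR=(374,207,50),fL=(171,134,12),fR=(455,134,12)).items(): print(n,f(*p))
go([0,0,0],-107.6)
E
```

```text
[263.8 264.4 264.8 265. ]
hole [  0.7  -3.4 145. ]
tip [  1.2  -1.8 120. ]
tipedge [  1.2  -3.3 120. ]
uFL [-30.7 -23.5 144.5]
uFR [ 30.1 -23.6 144.5]
mFL [-21.7 -22.8 179.5]
mFR [ 38.  -23.  179.5]
lFL [-32.2 -23.  214.5]
lFR [ 29.5 -23.1 214.5]
fL [-53.  -47.7 252.5]
fR [ 66.6 -48.2 252.5]
t 9.05 pos [546.5 159.7 265.1] rpy [ 1.7984e+02 -7.0000e-02 -1.0738e+02] F [-0.4  0.6 -2.4] M [-0.01  0.03 -0.07] gap 18.1 | shift [315.3 473.2 266.8] turn 0.2
```

```bash
python3 -m jog '[[-0.0003,-0.003,0.01,0,10],[-0.0003,-0.003,0.018,0,10],[-0.0003,-0.003,0.021,0,10],[-0.0003,-0.003,0.021,0,10]]'
python3 - <<'E'
from h import *
go([547.9,159,242],-107.6); w=r.snapshot("wrist"); save(w,"w7.png",[200,130,320,230],5)
E
```

```text
time: 9.45
tool_pos: [548.8, 158.9, 242.8]
tcp_rot: [179.7, -0.1, -107.4]
ft_force: [-0.1, -0.9, -1.6]
finger_gap: 18.4
t 9.45 pos [548.8 158.9 242.8] rpy [ 1.7973e+02 -1.3000e-01 -1.0738e+02] F [-0.1 -0.9 -1.6] M [-0.01  0.01  0.01] gap 18.4 | shift [0.2 0.9 0.8] turn 0.2
```

View pics/w7.png

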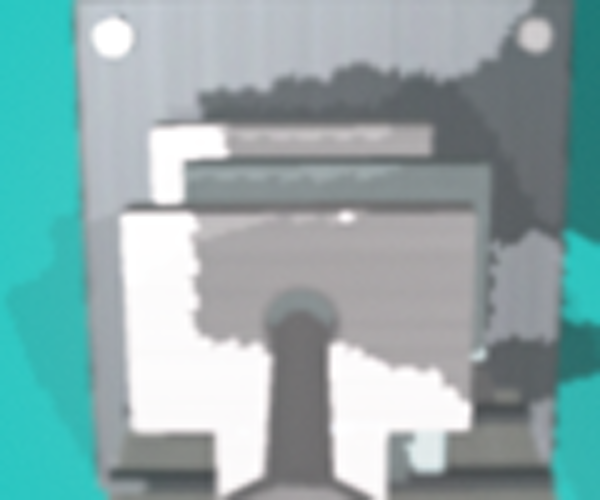

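Tip lies inside the hole's outline (hole centre ≈(302,318), tip ≈(301,322) once lowered). Descend gently.

```bash
python3 -m jog '[[0,-0.0006,0.002,0,10],[0,-0.0006,0.004,0,10],[0,-0.0006,0.006,0,10],[0,-0.0006,0.008,0,10]]'; python3 -m jog '[[0,0,0.002,0,10],[0,0,0.004,0,10],[0,0,0.006,0,10],[0,0,0.006,0,10]]'; python3 -c "
from h import *
go([547.9,159,242],-107.6)"
```

```text
time: 9.9
tool_pos: [549.7, 158.9, 235.4]
tcp_rot: [179.8, -0.1, -107.4]
ft_force: [-0.0, 0.3, -0.8]
finger_gap: 18.2
time: 10.3
tool_pos: [549.4, 158.8, 228.9]
tcp_rot: [179.8, -0.1, -107.4]
ft_force: [-0.3, 0.7, -1.0]
finger_gap: 18.5
t 10.3 pos [549.4 158.8 228.9] rpy [ 1.7976e+02 -1.2000e-01 -1.0737e+02] F [-0.3  0.7 -1. ] M [ 0.   -0.04 -0.04] gap 18.5 | shift [  0.3   1.6 -13. ] turn 0.2
```

```bash
python3 -m jog '[[0,0,0.003,0,10],[0,0,0.006,0,10],[0,0,0.009,0,10],[0,0,0.012,0,10],[0,0,0.015,0,10],[0,0,0.015,0,10]]'; python3 -c "
from h import *
go([547.9,159,242],-107.6)"
python3 -m jog '[[0.002,0,0,0,10],[0.004,0,0,0,10],[0.006,0,0,0,10],[0.008,0,0,0,10],[0.008,0,0,0,10]]'
python3 - <<'E'
from h import *
go([547.9,159,242],-107.6); w=r.snapshot("wrist"); save(w,"w8.png",[200,110,320,250],4.2)
E
```

```text
time: 10.9
tool_pos: [549.1, 158.8, 213.2]
tcp_rot: [179.7, -0.1, -107.4]
ft_force: [0.4, -0.4, -1.4]
finger_gap: 18.2
t 10.9 pos [549.1 158.8 213.2] rpy [ 1.7971e+02 -1.4000e-01 -1.0737e+02] F [ 0.4 -0.4 -1.4] M [-0.01 -0.06 -0.02] gap 18.2 | shift [  0.2   1.3 -28.8] turn 0.2
time: 11.4
tool_pos: [546.6, 150.8, 213.3]
tcp_rot: [179.7, -0.1, -107.4]
ft_force: [0.5, 0.2, -2.8]
finger_gap: 18.1
t 11.4 pos [546.6 150.8 213.3] rpy [ 1.7971e+02 -1.5000e-01 -1.0739e+02] F [ 0.5  0.2 -2.8] M [ 0.14 -0.05 -0.05] gap 18.1 | shift [ -8.1   1.4 -28.7] turn 0.2
```

View pics/w8.png

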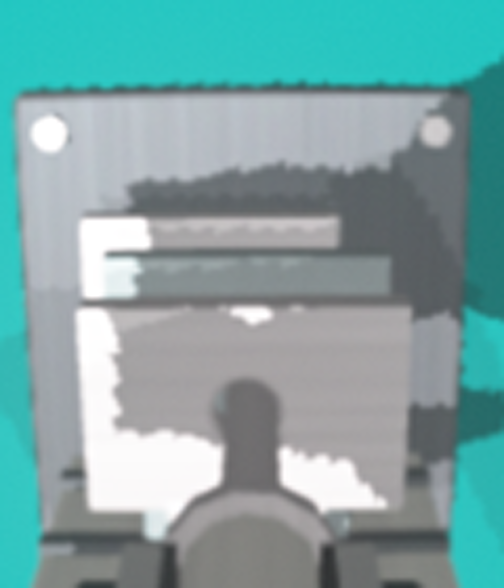

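Pin is in the upper hole (hole spans (212–281, 378+)) and the lug moved with it. Now measure mid and lower lug edges: (105..390,256) and (79..340,216).

```bash
python3 - <<'E'
from h import *
w=r.snapshot("wrist"); z0=213.2
ss=dict(tcp_rot=[0,0,0],tool_pos=[0,0,0])
f=lambda u,v,zw: atz(w,(200+(u+.5)/4.2-.5,110+(v+.5)/4.2-.5),z0-zw,ss).round(1)
for n,p in dict(pinR=(279,430,120),pinL=(222,430,120),uFL=(77,304,120),uFR=(411,302,120),mFL=(105,256,85),mFR=(390,256,85),lFL=(79,216,50),lFR=(341,216,50)).items(): print(n,f(*p))
go([0,0,0],-107.6)
E
```

```text
pinR [ 5.9  4.7 93.2]
pinL [-4.8  4.7 93.2]
uFL [-30.9 -19.8  93.2]
uFR [ 29.5 -20.3  93.2]
mFL [-29.6 -19.6 128.2]
mFR [ 29.5 -19.7 128.2]
lFL [-39.7 -20.2 163.2]
lFR [ 21.8 -20.1 163.2]
t 11.5 pos [546.7 150.9 213.3] rpy [ 1.7971e+02 -1.6000e-01 -1.0739e+02] F [ 0.2 -0.8 -1.3] M [ 0.08  0.02 -0.04] gap 18.3 | shift [306.7 475.5 216.6] turn 0.2
```

```bash
python3 -m jog '[[-0.0006,0,0.002,0,10],[-0.0006,0,0.004,0,10],[-0.0006,0,0.006,0,10],[-0.0006,0,0.008,0,10],[-0.0006,0,0.010,0,10],[-0.0006,0,0.011,0,10]]'; python3 -m jog '[[0,0,0.002,0,10],[0,0,0.002,0,10]]';python3 -m jog '[[0,0,0.002,0,10],[0,0,0.003,0,10]]'; python3 -c "
from h import *
go([547.9,159,242],-107.6)"
```

```text
time: 12.1
tool_pos: [546.6, 151.4, 202.0]
tcp_rot: [179.7, -0.2, -107.4]
ft_force: [-0.7, 1.1, -1.4]
finger_gap: 18.4
time: 12.3
tool_pos: [546.4, 151.4, 199.5]
tcp_rot: [179.7, -0.2, -107.4]
ft_force: [0.2, -0.2, -1.5]
finger_gap: 18.2
time: 12.5
tool_pos: [546.3, 151.3, 196.3]
tcp_rot: [179.6, -0.2, -107.4]
ft_force: [0.3, 0.2, -1.2]
finger_gap: 18.7
t 12.5 pos [546.3 151.3 196.3] rpy [ 179.65   -0.2  -107.39] F [ 0.3  0.2 -1.2] M [ 0.   -0.04 -0.05] gap 18.7 | shift [ -7.6   1.  -45.8] turn 0.2
```

```bash
python3 -m jog '[[0,0,0.003,0,10],[0,0,0.006,0,10],[0,0,0.009,0,10],[0,0,0.012,0,10],[0,0,0.015,0,10],[0,0,0.018,0,10],[0,0,0.018,0,10]]'
python3 -m jog '[[-0.002,0,0,0,10],[-0.004,0,0,0,10],[-0.006,0,0,0,10],[-0.008,0,0,0,10],[-0.009,0,0,0,10],[-0.009,0,0,0,10],[-0.009,0,0,0,10]]'
python3 - <<'E'
from h import *
go([547.9,159,242],-107.6); w=r.snapshot("wrist"); save(w,"w9.png",[190,100,330,250],4)
E
```

```text
time: 13.2
tool_pos: [546.0, 151.3, 177.7]
tcp_rot: [179.6, -0.2, -107.4]
ft_force: [0.4, 0.4, -2.0]
finger_gap: 18.0
time: 13.9
tool_pos: [548.7, 160.0, 177.7]
tcp_rot: [179.6, -0.2, -107.4]
ft_force: [-0.2, -2.2, -2.4]
finger_gap: 18.6
t 13.9 pos [548.7 160.  177.7] rpy [ 179.62   -0.19 -107.38] F [-0.2 -2.2 -2.4] M [-0.45  0.   -0.01] gap 18.6 | shift [  1.5   0.9 -64.3] turn 0.2
```

View pics/w9.png

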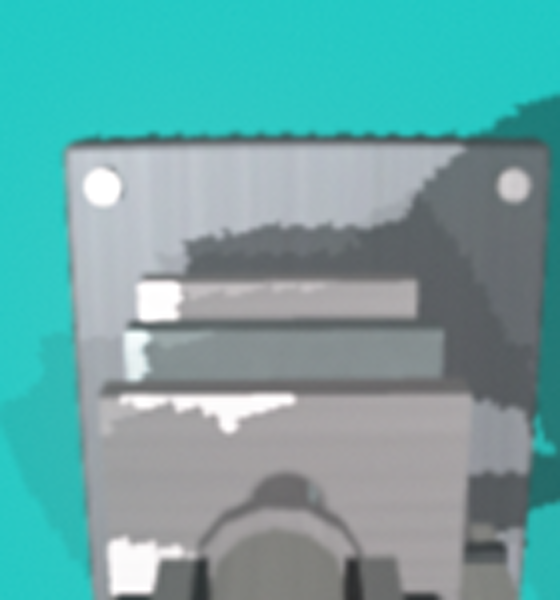

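Both carried lugs are now nearly over the lower one (edges: low 137–417, mid 124–443, upper 100–468). Check centres.

```bash
python3 - <<'E'
from h import *
w=r.snapshot("wrist"); z0=177.7
ss=dict(tcp_rot=[0,0,0],tool_pos=[0,0,0])
f=lambda u,v,zw: atz(w,(190+(u+.5)/4-.5,100+(v+.5)/4-.5),z0-zw,ss)
for n,a,b,v,z in(("u",100,468,390,120),("m",124,443,327,85),("l",137,417,278,50)): print(n,((f(a,v,z)+f(b,v,z))/2).round(1),round(f(b,v,z)[0]-f(a,v,z)[0],1))
print("collar",((f(197,555,125)+f(367,555,125))/2).round(1))
E
```

```text
u [  1.3 -20.4  57.7] 59.5
m [  1.4 -20.5  92.7] 60.4
l [  0.2 -21.1 127.7] 60.8
collar [ 1.1  6.8 52.7]
```

```bash
python3 -m jog '[[0,0,0.002,0,10],[0,0,0.004,0,10],[0,0,0.006,0,10],[0,0,0.008,0,10]]'; python3 -m jog '[[0,0,0.002,0,10],[0,0,0.003,0,10]]';python3 -m jog '[[0,0,0.002,0,10],[0,0,0.004,0,10]]'; python3 -c "
from h import *
go([547.9,159,242],-107.6)"
```

```text
time: 14.4
tool_pos: [548.8, 160.0, 169.5]
tcp_rot: [179.6, -0.2, -107.4]
ft_force: [-1.1, -1.4, -0.2]
finger_gap: 18.7
time: 14.6
tool_pos: [548.7, 160.0, 166.2]
tcp_rot: [179.6, -0.2, -107.4]
ft_force: [0.3, -1.9, -0.3]
finger_gap: 18.3
time: 14.8
tool_pos: [548.7, 160.0, 162.0]
tcp_rot: [179.6, -0.2, -107.4]
ft_force: [0.2, -2.2, -0.5]
finger_gap: 18.0
t 14.8 pos [548.7 160.  162. ] rpy [ 179.62   -0.19 -107.39] F [ 0.2 -2.2 -0.5] M [-0.47 -0.08 -0.01] gap 18.0 | shift [  1.4   1.  -80. ] turn 0.2
```

```bash
python3 -m jog '[[0,0,0.002,0,10],[0,0,0.004,0,10]]'; python3 -m jog '[[0,0,0.001,0,10],[0,0,0.001,0,10]]'; python3 -m jog '[[0,0,0.001,0,10],[0,0,0.001,0,10]]'; python3 -m jog '[[0,0,0.001,0,10],[0,0,0.001,0,10]]'; python3 -c "
from h import *
go([547.9,159,242],-107.6)"
```

```text
time: 15.0
tool_pos: [548.6, 160.0, 157.8]
tcp_rot: [179.6, -0.2, -107.4]
ft_force: [0.0, -2.4, -0.1]
finger_gap: 18.2
time: 15.2
tool_pos: [548.6, 160.0, 156.8]
tcp_rot: [179.6, -0.2, -107.4]
ft_force: [-0.3, -2.7, 1.4]
finger_gap: 18.1
time: 15.4
tool_pos: [548.6, 160.0, 155.9]
tcp_rot: [179.6, -0.2, -107.4]
ft_force: [-1.0, -3.2, 2.7]
finger_gap: 18.4
time: 15.6
tool_pos: [548.7, 160.0, 155.1]
tcp_rot: [179.6, -0.2, -107.4]
ft_force: [-0.6, -2.4, 3.1]
finger_gap: 18.4
t 15.6 pos [548.7 160.  155.1] rpy [ 179.64   -0.18 -107.39] F [-0.6 -2.4  3.1] M [-0.54  0.27 -0.  ] gap 18.4 | shift [  1.4   1.  -86.9] turn 0.2
```

```bash
python3 -m jog '[[0.0005,0,-0.0008,0,10],[0.0005,0,-0.0008,0,14],[0.0005,0,-0.0008,0,20],[0.0005,0,-0.0008,0,30],[0.0005,0,-0.0008,0,45],[0.0005,0,-0.0008,0,45],[0.0005,0,-0.0008,0,45]]' 
python3 -m jog '[[0,0,-0.01,0,45],[0,0,-0.03,0,45],[0,0,-0.06,0,45],[0,0,-0.1,0,45],[0,0,-0.13,0,45],[0,0,-0.13,0,45],[0,0,-0.13,0,45]]'
python3 - <<'E'
from h import *
go([547.9,159,242],-107.6); w=r.snapshot("wrist"); a=w["image"][60:330,120:400]
d=r.snapshot("side")["image"][140:230,170:260]; e=r.snapshot("scene")["image"][170:260,255:345]
B=np.hstack([cv2.resize(a,(467,450)),np.vstack([cv2.resize(d,(225,225),interpolation=2),cv2.resize(e,(225,225),interpolation=2)])])
cv2.imwrite("pics/w10.png",B[:,:,::-1])
E
```

```text
time: 16.3
tool_pos: [548.4, 159.5, 155.7]
tcp_rot: [179.6, -0.2, -107.4]
ft_force: [1.5, 0.4, 0.2]
finger_gap: 38.6
time: 17.0
tool_pos: [550.0, 159.8, 287.4]
tcp_rot: [179.8, -0.1, -107.4]
ft_force: [-0.4, -0.7, -0.8]
finger_gap: 38.3
t 17.0 pos [550.  159.8 287.4] rpy [ 1.7977e+02 -1.1000e-01 -1.0739e+02] F [-0.4 -0.7 -0.8] M [ 0.01 -0.03  0.  ] gap 38.3 | shift [ 1.3  1.6 45.4] turn 0.2
```

View pics/w10.png

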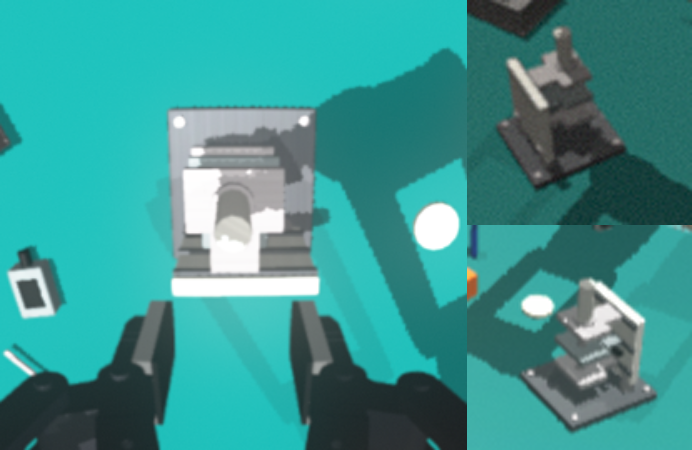

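The pin stands in the cradle, released, with its collar apparently on the upper lug and the disc undisturbed at right. One closer check of the seating.

```bash
python3 - <<'E'
from h import *
d=r.snapshot("side")["image"][140:210,180:240]; e=r.snapshot("scene")["image"][175:245,270:330]
B=np.hstack([cv2.resize(x,(390,455),interpolation=2) for x in(d,e)]); cv2.imwrite("pics/w11.png",B[:,:,::-1])
s=r.sense(); w=r.snapshot("wrist")
print("head top at z175",atz(w,(120+234*.6,60+238*.6),175,s).round(1))
E
```

```text
head top at z175 [544.2 158.9 175. ]
```

```bash
python3 - <<'E'
from h import *
rs=[];s=r.sense()
for c in("wrist","scene","side"):
    w=r.snapshot(c)
    q=r.pinpoint(w,"long_pin_head")
    best=[(np.linalg.norm(np.cross(np.array([548,159,150])-ray(w,a["uv"],s)[0],ray(w,a["uv"],s)[1])),a) for a in q]
    k=min(best,key=lambda t:t[0]) if best else None
    print(c,k and (round(k[0],1),np.round(k[1]["uv"],1).tolist(),round(k[1]["conf"],2)))
    if k and k[0]<30: rs.append(ray(w,k[1]["uv"],s))
if len(rs)>1:print(tri(rs))
for c in("scene","side"):
    w=r.snapshot(c); T=np.linalg.inv(np.array(w["T"]))
    for z in(120,125,175):
        p=T[:3,:3]@np.array([548,158.5,z])+T[:3,3]; p=np.array(w["K"])@p; p=p[:2]/p[2]; print(c,z,p.round(1))
    # vertical brightness profile through axis
    u=int(round(p[0])); g=cv2.cvtColor(w["image"],cv2.COLOR_RGB2GRAY); print(int(p[1])-5,g[int(p[1])-5:int(p[1])+30,u].tolist())
E
```

```text
wrist (np.float64(4.2), [254.5, 187.4], 0.78)
scene (np.float64(9.8), [302.8, 197.0], 0.56)
side (np.float64(4.3), [209.7, 159.9], 0.7)
(array([546.44089678, 158.74843496, 152.60001193]), [5.9, 6.9, 5.7])
scene 120 [300.3 207.8]
scene 125 [300.4 206.5]
scene 175 [301.5 192.8]
187 [79, 80, 80, 82, 108, 150, 164, 155, 130, 118, 117, 119, 119, 119, 118, 119, 118, 116, 118, 118, 118, 117, 118, 147, 209, 233, 239, 227, 159, 105, 98, 97, 103, 105, 106]
side 120 [209.7 165.9]
side 125 [209.6 164.7]
side 175 [208.5 152.6]
147 [85, 86, 78, 93, 104, 106, 105, 99, 80, 81, 80, 79, 82, 81, 75, 76, 79, 75, 78, 74, 72, 77, 112, 145, 163, 165, 146, 102, 67, 68, 62, 69, 70, 66, 68]
```

Images agree with a seated pin within about 2 mm. I'll confirm with a light touch of the shut fingertips on the head's top, expected at TCP z ≈ 197.

```bash
python3 -m jog '[[0,0,0.02,0,0],[0,0,0.04,0,0],[0,0,0.06,0,0],[0,0,0.075,0,0],[0,0,0.083,0,0],[0,0,0.085,0,0],[0,0,0.085,0,0],[0,0,0.085,0,0]]'; for i in 1; do python3 -m jog '[[0,0,0.001,0,0],[0,0,0.002,0,0]]'; python3 -m jog '[[0,0,0.001,0,0],[0,0,0.0015,0,0]]';python3 -m jog '[[0,0,0.001,0,0],[0,0,0.001,0,0]]'; done | grep -E 'pos|force'; python3 -c "
from h import *
go([0,0,0],-107)"
```

```text
time: 18.5
tool_pos: [549.4, 159.7, 201.9]
tcp_rot: [179.7, -0.1, -107.4]
ft_force: [-0.4, 0.3, -0.7]
finger_gap: 0.1
tool_pos: [550.0, 159.8, 200.9]
ft_force: [0.3, -0.1, 0.7]
tool_pos: [550.1, 159.8, 199.5]
ft_force: [-0.5, 0.4, 0.8]
tool_pos: [550.0, 159.8, 198.3]
ft_force: [-0.6, 0.7, 0.6]
t 19.1 pos [550.  159.8 198.3] rpy [ 1.7980e+02 -9.0000e-02 -1.0739e+02] F [-0.6  0.7  0.6] M [-0.05  0.03  0.03] gap 0.1 | shift [316.5 476.4 200.4] turn -0.4
```

```bash
(python3 -m jog '[[0,0,0.001,0,0],[0,0,0.001,0,0]]'; python3 -m jog '[[0,0,0.001,0,0],[0,0,0.001,0,0]]';python3 -m jog '[[0,0,0.001,0,0],[0,0,0.001,0,0]]') | grep -E 'pos|force'
```

```text
tool_pos: [549.9, 159.8, 197.1]
ft_force: [0.4, -0.6, 0.1]
tool_pos: [550.0, 159.8, 196.1]
ft_force: [0.3, -0.4, 1.5]
tool_pos: [550.1, 159.8, 195.3]
ft_force: [-1.0, -0.8, 2.3]
```

Contact came at TCP ≈196.5, so the head top is at about 174.5 against 175 expected: seated. Retreat and hand in.

```bash
python3 -m jog '[[0,0,-0.01,0,0],[0,0,-0.04,0,0],[0,0,-0.08,0,0],[0,0,-0.11,0,0],[0,0,-0.11,0,0],[0,0,-0.11,0,0]]'
python3 - <<'E'
from h import *
go([0,0,0],-107); w=r.snapshot("side"); T=w["T"]
print([(np.round(a["uv"],1).tolist(),round(a["conf"],2)) for a in r.pinpoint(w,"long_pin_head")[:5]])
print(r.hand_in())
E
```

```text
time: 20.3
tool_pos: [550.9, 160.0, 306.7]
tcp_rot: [179.9, -0.0, -107.4]
ft_force: [-0.4, 0.3, -1.1]
finger_gap: 0.0
t 20.3 pos [550.9 160.  306.7] rpy [ 1.7994e+02 -2.0000e-02 -1.0739e+02] F [-0.4  0.3 -1.1] M [-0.01 -0.02 -0.05] gap 0.0 | shift [317.2 477.6 307.3] turn -0.4
[([285.8, 272.5], 0.71), ([310.0, 226.7], 0.7), ([208.1, 158.3], 0.67), ([328.9, 238.3], 0.57), ([252.5, 255.9], 0.47)]
the job is handed in; nothing more can be done
None
```

The long pin is threaded through all three lugs, with its collar on the upper lug and the gripper clear of it. I handed the job in at about 20 s.

I took the steel pin from the orange tray, set it in the upper hole, and carried that lug about 8 mm to the middle hole. I then carried both lugs about 9 mm to the lower hole and lowered the pin until the collar touched. The arm registered no more than about 5 N of downward push on the cradle (limit 25 N).

- **Seating:** a light touch of about 2–3 N on the released head put its top at about 174.5 mm, against 175 mm expected when fully home.
- **Image estimate:** the three cameras put the middle of the head at 152.6 mm, against 150 mm expected. Their rays missed each other by 6–7 mm, so this only roughly agrees and I relied on the touch.
- **Not checked:** the last close-up of the collar could not be viewed because the picture limit was reached. I did not measure the short pin or the bystanders again, but the arm never went near enough to touch them.

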